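Charge the mill jar with grinding balls

TASK

Charge the mill jar: the two closed steel pans hold grinding media, one balls and the other cylinders, so lift the lids and look which is which. Sort the stray pieces lying in the drying block, every cylinder into the pan of cylinders, every ball to the other balls, then carry the pan of balls to the funnel and pour the balls through it until every ball is in the jar. Leave both pans standing upright on the worktop with their lids properly closed and the funnel seated in the jar, and do not knock over or push about the jug or the beaker.

Things in the scene. Friction and masses are not known exactly. Their poses are not given: they have to be found in the camera images.
- jar: Clear plastic mill jar with two black rubber bands, fixed in place, 100 mm across and 112 mm high; open neck at the top, 74 mm inside. Origin at the centre of its underside, z up. The weighing scale between it and the pans is up to 105 mm high.
- funnel: Wide steel funnel, 0.3 kg, loose in the jar's neck: spout 66 mm outside, 60 mm inside, hanging 35 mm into the neck; flat collar resting on the neck. Origin on its axis at the collar's underside, z = 112 mm; a 45 degree cone widens from 60 mm at 6 mm above the origin to a mouth 171 mm across, rim 68 mm above the origin. A small wire loop sticks out of the rim.
- block: Grey plastic drying block, fixed, 140 x 140 x 15 mm, with four round seats (30 mm wide, 4 mm deep) in a square of 65 mm pitch; a stray piece stands in a seat, 1 or 2 balls and 1 or 2 cylinders. Origin at the centre of its underside. The worktop to the right of it (x 0.45 to 0.60, y -0.28 to -0.49) is free to lay lids on.
- pan_a: Loose steel pan, one of two alike, 66 mm wide (y) with upright sides, 52 mm high, walls 2.5 mm; both narrow ends lean out 35 degrees: floor 72 mm long (x), rim 144 mm; either end is a pouring lip. 0.17 to 0.29 kg empty. Origin at the centre of its underside, x lengthwise, on the worktop (z = 0). Starts closed with 3 or 4 balls inside, in either of the two places.
- pan_b: Loose steel pan, one of two alike, 66 mm wide (y) with upright sides, 52 mm high, walls 2.5 mm; both narrow ends lean out 35 degrees: floor 72 mm long (x), rim 144 mm; either end is a pouring lip. 0.17 to 0.29 kg empty. Origin at the centre of its underside, x lengthwise, on the worktop (z = 0). Starts closed with two cylinders inside, in either of the two places.
- lid_a: Loose steel lid, fits either pan either way round: plate 149 (x) x 70 (y) x 2 mm, bar grip in the middle, 44 mm along x, 10 mm thick, its top 28 mm above the origin. Origin: centre of the plate's underside, which rests on the pan's rim; below it a 102 x 55 mm middle dips 6 mm into the pan (3 mm side play); on a table the origin is at z = 6 mm. Starts on pan_a.
- lid_b: Loose steel lid, fits either pan either way round: plate 149 (x) x 70 (y) x 2 mm, bar grip in the middle, 44 mm along x, 10 mm thick, its top 28 mm above the origin. Origin: centre of the plate's underside, which rests on the pan's rim; below it a 102 x 55 mm middle dips 6 mm into the pan (3 mm side play); on a table the origin is at z = 6 mm. Starts on pan_b.
- jug: Bystander: loose steel jug with a wire handle, 98 mm high, behind the jar. Origin at its underside.
- beaker: Bystander: loose plastic beaker, 73 mm across and 91 mm high, at the front left. Origin at its underside.
- ball_0: White ceramic grinding ball, 28 mm diameter, 42 g; origin at its centre. At the start in pan_a, or absent.
- ball_1: White ceramic grinding ball, 28 mm diameter, 42 g; origin at its centre. At the start in pan_a, or absent.
- ball_2: White ceramic grinding ball, 28 mm diameter, 42 g; origin at its centre. At the start in pan_a, or absent.
- ball_3: White ceramic grinding ball, 28 mm diameter, 42 g; origin at its centre. At the start in pan_a, or absent.
- ball_4: White ceramic grinding ball, 28 mm diameter, 42 g; origin at its centre. A stray: at the start standing in a seat of the drying block, its centre 25 mm above the worktop, or absent.
- ball_5: White ceramic grinding ball, 28 mm diameter, 42 g; origin at its centre. A stray: at the start standing in a seat of the drying block, its centre 25 mm above the worktop, or absent.
- cyl_0: White ceramic grinding cylinder, 22 mm diameter, 30 mm long, 42 g; origin at its centre, z along its axis. At the start in pan_b.
- cyl_1: White ceramic grinding cylinder, 22 mm diameter, 30 mm long, 42 g; origin at its centre, z along its axis. At the start in pan_b.
- cyl_2: White ceramic grinding cylinder, 22 mm diameter, 30 mm long, 42 g; origin at its centre, z along its axis. A stray: at the start standing upright in a seat of the drying block, its centre 26 mm above the worktop, or absent.
- cyl_3: White ceramic grinding cylinder, 22 mm diameter, 30 mm long, 42 g; origin at its centre, z along its axis. A stray: at the start standing upright in a seat of the drying block, its centre 26 mm above the worktop, or absent.

How it is judged (in metres and radians):
On the way:
1. the pan of balls is tipped over the funnel to pour (angle between pan_a's own z axis and vertical above 0.8 rad and horizontal distance between pan_a and jar below 0.2 m and height (world z) of pan_a above 0.15 m), for 0.2 s.
At the end, for the whole second after the job is handed in: All balls at rest in the jar, all cylinders inside their pan below its rim; both pans upright on the worktop, each closed by a lid (either one) flat on its rim, centred within 7 mm and square with it; funnel upright in the jar's neck, centred within 10 mm (horizontal distance between each of ball_0, ball_1, ball_2, ball_3, ball_4, ball_5 and jar below 0.046 m and z of each of ball_0, ball_1, ball_2, ball_3, ball_4, ball_5 in the frame of jar below 0.075 m and linear speed of each of ball_0, ball_1, ball_2, ball_3, ball_4, ball_5 below 0.03 m/s and x of cyl_0 in the frame of pan_b between -0.068 and 0.068 m and y of cyl_0 in the frame of pan_b between -0.032 and 0.032 m and z of cyl_0 in the frame of pan_b between 0.005 and 0.048 m and x of cyl_1 in the frame of pan_b between -0.068 and 0.068 m and y of cyl_1 in the frame of pan_b between -0.032 and 0.032 m and z of cyl_1 in the frame of pan_b between 0.005 and 0.048 m and x of cyl_2 in the frame of pan_b between -0.068 and 0.068 m and y of cyl_2 in the frame of pan_b between -0.032 and 0.032 m and z of cyl_2 in the frame of pan_b between 0.005 and 0.048 m and x of cyl_3 in the frame of pan_b between -0.068 and 0.068 m and y of cyl_3 in the frame of pan_b between -0.032 and 0.032 m and z of cyl_3 in the frame of pan_b between 0.005 and 0.048 m and angle between each of pan_a, pan_b's own z axis and vertical below 0.06 rad and height (world z) of each of pan_a, pan_b below 0.006 m and linear speed of each of pan_a, pan_b below 0.02 m/s and (((horizontal distance between lid_a and pan_a below 0.007 m and z of lid_a in the frame of pan_a between 0.048 and 0.057 m and angle between lid_a's own z axis and vertical below 0.06 rad and angle between the x axis of lid_a and the x axis of pan_a, either way round below 0.15 rad) and (horizontal distance between lid_b and pan_b below 0.007 m and z of lid_b in the frame of pan_b between 0.048 and 0.057 m and angle between lid_b's own z axis and vertical below 0.06 rad and angle between the x axis of lid_b and the x axis of pan_b, either way round below 0.15 rad)) or ((horizontal distance between lid_a and pan_b below 0.007 m and z of lid_a in the frame of pan_b between 0.048 and 0.057 m and angle between lid_a's own z axis and vertical below 0.06 rad and angle between the x axis of lid_a and the x axis of pan_b, either way round below 0.15 rad) and (horizontal distance between lid_b and pan_a below 0.007 m and z of lid_b in the frame of pan_a between 0.048 and 0.057 m and angle between lid_b's own z axis and vertical below 0.06 rad and angle between the x axis of lid_b and the x axis of pan_a, either way round below 0.15 rad))) and horizontal distance between funnel and jar below 0.01 m and angle between funnel's own z axis and vertical below 0.08 rad); the robot touches nothing.
It fails at once if the jug or the beaker is knocked over or pushed more than 4 cm (distance of any of jug, beaker from where it was at the start of the episode above 0.04 m or angle between any of jug, beaker's own z axis and vertical above 0.5 rad).
Of ball_0, ball_1, ball_2, ball_3 only 3 to 4 are there at a start; the rules pass over those that are not, and their reading is None.
Of ball_4, ball_5 only 1 to 2 are there at a start; the rules pass over those that are not, and their reading is None.
Of cyl_2, cyl_3 only 1 to 2 are there at a start; the rules pass over those that are not, and their reading is None.
At some moment in a run one of pan_a, pan_b may be knocked a few centimetres aside while the robot is not near it.
It also fails if it takes over 208 s, if anything falls off the work surface, if the arm or the gripper's body presses on something with over 40 N, if the wrist force passes 120 N, or if a joint passes its speed limit or range.

ROBOT

A 6-joint arm with a two-finger parallel gripper is mounted at the origin on a cart in front of the work surface, level with it; the furniture and walls round the work are solid. World frame = base frame: x ahead of the robot, y to its left, z up, the work surface at z = 0. Lengths are in m, angles in degrees, forces in N, time in s.
With the tool pointing down it reaches from about 0.375 to 0.75 m from the base axis. Payload 9 kg.
Tool frame: the origin (TCP) lies where the fingers leave the gripper's body, on its centre line; the fingertips stand 73 mm ahead of it and the grasp point (between the pads) lies 54 mm ahead of it (robot.tip_reach is the distance from the TCP to the fingertips, in m); z points along the fingers, y is the line along which they close (so a half turn about z gives the same grasp; the last joint's range is limited). The gripper opens to 85 mm and grips with 20 to 120 N. Pads are 22 mm wide; open, the fingers measure 114 mm over their backs; the gripper's body (76 mm by 85 mm) begins 54 mm behind the grasp point. The pads swing forward as they close: fully open they stand 13 mm farther back than shut.
Start: joints at [56.339, 5.964, 5.575, 89.605, 0, 77.527], TCP at [0.217, 0.559, 0.304] pointing down, gripper open.
Joint ranges: [-171.21, 171.21], [-48.23, 106.86], [-62.78, 66.21], [-105.2, 120.99], [-86.42, 89.51], [-180, 180]. Speed limits (degrees/s): [127.2, 127.2, 147.25, 180, 180, 180].

INTERFACE

Orientations are given as [roll, pitch, yaw] about the fixed x, y, z axes, in that order (R = Rz(yaw) Ry(pitch) Rx(roll)).
In Python, from plant import robot gives the robot as it stands. Calls block until the motion is done:
- robot.move_pose(position, orientation): joint-space move of the TCP to a pose.
- robot.line_to(position, vel=0.15, rotation=None, guard=None): straight line of the TCP; rotation=None keeps the orientation; vel is the mean speed in m/s. With guard (N) it stops when the force on the tool has changed by that much, and returns True; else False.
- robot.goto_joints(angles): joint-space move.
- robot.set_gripper(opening): finger opening in m; the grip force is fixed at half the most; returns when the fingers have stopped.
- robot.pause(seconds).
- robot.ik(position, orientation): joint angles nearest the present ones, or None.
- robot.observe(): the state.
- robot.grab_frame(name): name is "scene" or "top" or "wrist"; returns the picture (480x640x3 uint8, blue, green, red); there is no depth.
- robot.get_calibration(name): a dict with "vertical_fov" (degrees; the focal length in pixels is half the picture's height over the tangent of half this angle, whatever the lens; pixels are square), "cx", "cy" (the principal point, pixels), "rvec" (rotation vector, rad) and "tvec" (3), from world to camera coordinates, as OpenCV has them. Camera axes: x right, y down, z forward; pixel columns grow to the right and rows downward; lengths in m; the calibration is good to about 2 mm. A picture is of the moment at which its call begins: read the wrist's pose just before it. get_calibration takes no time and is no camera call; for the wrist camera it gives the pose at the moment of the call.
A pose or a line that the arm cannot do raises robot.IKError and nothing moves.
- robot.job_done(): hands the job in; it is judged then, once.
The state is a dict: "time": time; "q": joint angles; "qvel": joint speeds; "joint_torque": joint torques, N m; "tool_pos": TCP position; "tcp_rot": TCP orientation; "ft_force": force on the tool from outside, world axes, zero at the start; "torque": the same for the moment, N m; "gripper_width": finger opening in m; "gripper_force": force on a finger pad.
Only numpy, scipy, OpenCV 4.12 (cv2) and the standard library are available. Lean on these libraries where they do the work, as an engineer would, in place of code of your own. Each camera call takes 0.05 s, during which the arm holds its last target. There are 200 camera calls.

## Working session

There is one attempt and no reset: what is moved stays moved. The work goes in short steps, each a Python script; the robot and the scene stay as the last script left them, time stands still between calls to the robot, and variables do not carry over. Pictures are saved under pics/ and viewed, at most 17 in all, crops included, and the job is handed in when it is done.

```bash
ls; mkdir -p pics
python3 - <<'E'
from plant import robot
import cv2
for n in("scene","top"):
    cv2.imwrite(f"pics/{n}0.png",robot.grab_frame(n)); print(n,robot.get_calibration(n))
s=robot.observe(); print(s["time"],s["tool_pos"],s["tcp_rot"])
E
```

```text
pics
scene {'vertical_fov': 49.125830990496944, 'cx': 314.88207760833563, 'cy': 242.15382769522424, 'rvec': array([ 2.05520297, -0.88139284,  0.47569037]), 'tvec': array([-0.28983489,  0.28021817,  1.16958699])}
top {'vertical_fov': 42.140639302968495, 'cx': 318.07535806791384, 'cy': 236.43125758644376, 'rvec': array([ 1.46882295, -2.55198212,  0.420874  ]), 'tvec': array([0.25083895, 0.39375595, 1.68170789])}
0.1 [0.21672928 0.55927235 0.30322576] [-1.79935662e+02 -1.42133736e-02  1.58814040e+02]
```

View pics/scene0.png

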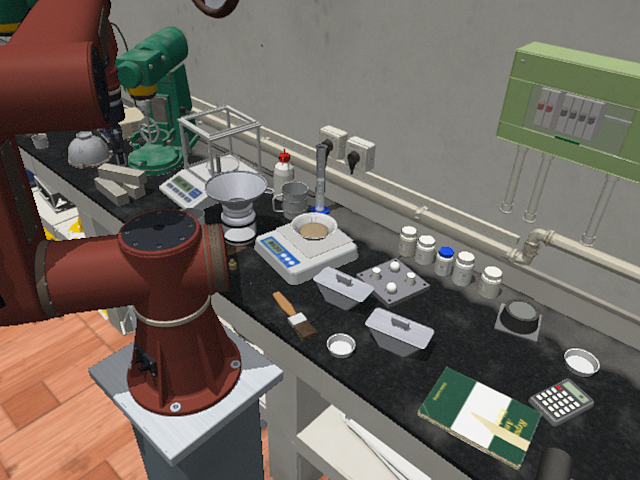

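View pics/top0.png

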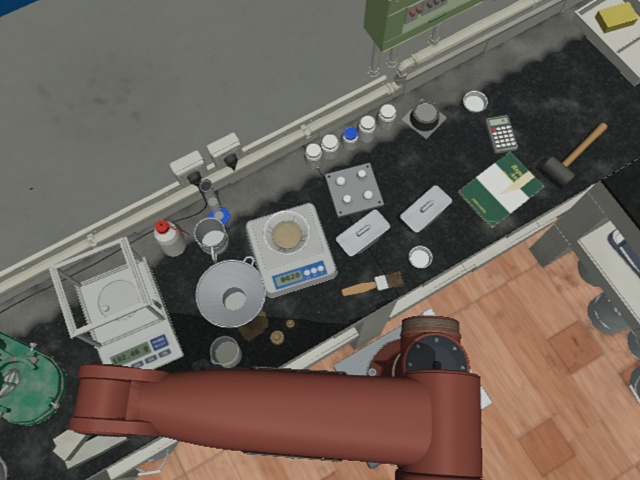

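```bash
cat > h.py <<'E'
from plant import robot
import numpy as np, cv2
def cam(n):
    c=robot.get_calibration(n); R,_=cv2.Rodrigues(c["rvec"]); f=240/np.tan(np.radians(c["vertical_fov"]/2))
    return R,np.array(c["tvec"]).ravel(),f,c["cx"],c["cy"]
def ray(C,u,v):
    R,t,f,cx,cy=C; return -R.T@t, R.T@np.array([(u-cx)/f,(v-cy)/f,1.])
def onz(C,u,v,z):
    o,d=ray(C,u,v); return o+d*(z-o[2])/d[2]
def proj(C,p):
    R,t,f,cx,cy=C; q=R@np.asarray(p,float)+t; return np.array([f*q[0]/q[2]+cx,f*q[1]/q[2]+cy])
def shot(n,name):
    C=cam(n); im=robot.grab_frame(n); cv2.imwrite(f"pics/{name}.png",im); return C,im
def down(x,y,zt,yaw,mv=None):
    "TCP pose pointing down, grasp point at (x,y), fingertip height zt; yaw = heading of the tool x axis"
    return [x,y,zt+robot.tip_reach],[180,0,yaw]
E
python3 - <<'E'
from h import *
C=cam("top"); print("top cam",-C[0].T@C[1])
for n,u,v,z in [("funnel rim",231,293,.18),("panL grip",363,232,.08),("panR grip",426,209,.08),("block",354,190,.015),
 ("s1",341,181,.035),("s2",361,174,.035),("s3",347,201,.035),("s4",364,197,.035),("jug",211,235,.098),("beaker",226,350,.091),("scale",292,250,.04),
 ("L1",337,240,.054),("L2",389,220,.054),("R1",402,222,.054),("R2",452,194,.054),("dish",420,258,.01),("bl1",326,172,.015),("bl2",374,163,.015),("loop",248,262,.18)]:
    print(n,onz(C,u,v,z).round(3))
print(robot.tip_reach,cam("wrist")[0].round(2),(-cam("wrist")[0].T@cam("wrist")[1]).round(3))
E
```

```text
top cam [-0.02554243  0.29687535  1.71968543]
funnel rim [0.412 0.305 0.18 ]
panL grip [ 0.411 -0.093  0.08 ]
panR grip [ 0.38  -0.283  0.08 ]
block [ 0.554 -0.155  0.015]
s1 [ 0.591 -0.131  0.035]
s2 [ 0.581 -0.194  0.035]
s3 [ 0.528 -0.114  0.035]
s4 [ 0.513 -0.163  0.035]
jug [0.609 0.277 0.098]
beaker [0.309 0.387 0.091]
scale [0.476 0.099 0.04 ]
L1 [ 0.434 -0.024  0.054]
L2 [ 0.411 -0.182  0.054]
R1 [ 0.387 -0.211  0.054]
R2 [ 0.387 -0.382  0.054]
dish [ 0.28 -0.21  0.01]
bl1 [ 0.646 -0.112  0.015]
bl2 [ 0.599 -0.252  0.015]
loop [0.463 0.229 0.18 ]
0.0726 [[ 0.36  0.93 -0.  ]
 [ 0.88 -0.34  0.32]
 [ 0.3  -0.12 -0.95]] [0.139 0.59  0.373]
```

Run:
```python
from h import *
for yaw in(-90,90,180,0): print(yaw,robot.ik([.44,-.17,.42],[180,0,yaw]))
robot.move_pose([.44,-.17,.42],[180,0,180])
C,im=shot("wrist","w1"); print(robot.observe()["time"],C[2],(-C[0].T@C[1]).round(3))
```

```text
-90 [-3.70719219e+01 -1.26608357e+01 -9.31837164e-02  1.02567652e+02
  0.00000000e+00 -1.27071922e+02]
90 [-3.70719219e+01 -1.26608357e+01 -9.31837164e-02  1.02567652e+02
  0.00000000e+00  5.29280781e+01]
180 [-3.70719219e+01 -1.26608357e+01 -9.31837164e-02  1.02567652e+02
  0.00000000e+00 -3.70719219e+01]
0 [-3.70719219e+01 -1.26608357e+01 -9.31837164e-02  1.02567652e+02
  0.00000000e+00  1.42928078e+02]
2.875 394.96096784940266 [ 0.356 -0.17   0.49 ]
```

View pics/w1.png

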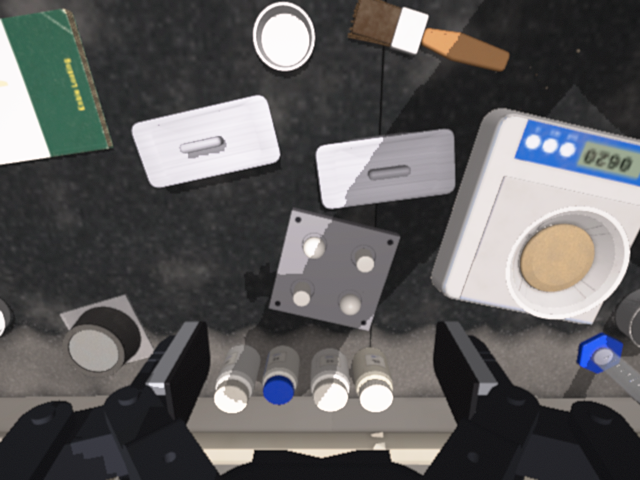

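Run:
```python
from h import *
C=cam("wrist")
def pose(n,cs,z):
    P=np.array([onz(C,u,v,z)[:2] for u,v in cs]); d=(P[1]-P[0]+P[2]-P[3])/2
    print(n,P.mean(0).round(4),np.degrees(np.arctan2(d[1],d[0])).round(1),[np.linalg.norm(P[i]-P[i-1]).round(3) for i in range(4)])
pose("R",[(133,123),(266,96),(280,162),(153,187)],.054)
pose("L",[(316,148),(450,129),(456,190),(324,208)],.054)
for u,v in[(202,146),(389,172)]: print("bar",onz(C,u,v,.08).round(4))
for u,v in[(314,246),(366,263),(302,297),(350,304)]: print("piece",onz(C,u,v,.035).round(4))
for u,v in[(297,209),(399,237),(369,330),(269,306)]: print("block",onz(C,u,v,.015).round(4))
# pour IK scan
jar=np.array([.412,.305])
from scipy.spatial.transform import Rotation as Ro
for tilt in(80,100):
  for yaw in range(0,360,20):
   for s in(1,-1):
    R=Ro.from_euler('z',yaw,degrees=True)*Ro.from_euler('y',s*tilt,degrees=True)*Ro.from_euler('x',180,degrees=True)
    # pan centre/lips in tool frame: grasp at z=.054 ; pan-z=-tool z ; rim height above grasp ~.027
    M=R.as_matrix(); lips=[np.array([k*.072,0,.054-.027]) for k in(1,-1)]
    low=min(lips,key=lambda l:(M@l)[2])
    tcp=np.array([*jar,.19])-M@low
    q=robot.ik(tcp,R.as_euler('xyz',degrees=True))
    if q is not None: print(tilt,yaw,s,tcp.round(3),"toolz",M[:,2].round(2),"camup",round(M[2,0],2),np.round(q))
```

```text
R [ 0.3924 -0.2914] 100.8 [np.float64(0.069), np.float64(0.144), np.float64(0.069), np.float64(0.145)]
L [ 0.4207 -0.0983] 97.9 [np.float64(0.067), np.float64(0.144), np.float64(0.067), np.float64(0.149)]
bar [ 0.3932 -0.29    0.08  ]
bar [ 0.4194 -0.0994  0.08  ]
piece [ 0.5162 -0.1782  0.035 ]
piece [ 0.5385 -0.1139  0.035 ]
piece [ 0.5853 -0.1939  0.035 ]
piece [ 0.5953 -0.1324  0.035 ]
block [ 0.4748 -0.1993  0.015 ]
block [ 0.5112 -0.071   0.015 ]
block [ 0.6457 -0.1037  0.015 ]
block [ 0.6087 -0.2396  0.015 ]
80 80 -1 [0.41  0.291 0.266] toolz [ 0.17  0.97 -0.17] camup 0.98 [-10. -33. -52.  70.  80.  91.]
80 100 -1 [0.414 0.291 0.266] toolz [-0.17  0.97 -0.17] camup 0.98 [ -8.  12. -20. 118.  70.  28.]
80 140 1 [0.401 0.314 0.266] toolz [ 0.75 -0.63 -0.17] camup -0.98 [ 49.  -6. -31.  60. -80.  85.]
80 260 1 [0.41  0.291 0.266] toolz [ 0.17  0.97 -0.17] camup -0.98 [-10. -33. -52.  70.  80. -89.]
80 280 1 [0.414 0.291 0.266] toolz [-0.17  0.97 -0.17] camup -0.98 [  -8.   12.  -20.  118.   70. -152.]
80 320 -1 [0.401 0.314 0.266] toolz [ 0.75 -0.63 -0.17] camup 0.98 [ 49.  -6. -31.  60. -80. -95.]
```

```bash
cat >> h.py <<'E'
import sys
def tool(x,y,zt,yaw,lift=None,vel=.2,guard=None):
    "straight line to a downward pose"
    return robot.line_to([x,y,zt+robot.tip_reach],vel=vel,rotation=[180,0,yaw],guard=guard)
def hop(x,y,zt,yaw): robot.move_pose([x,y,zt+robot.tip_reach],[180,0,yaw])
def log(*a):
    s=robot.observe(); print(*a,"t",round(s["time"],1),"tcp",s["tool_pos"].round(4),"w",round(s["gripper_width"],4),"F",s["ft_force"].round(1),"gf",np.round(s["gripper_force"],1))
def lid_off(x,y,yaw,tx,ty,tyaw,zlid=.052):
    robot.set_gripper(.05); hop(x,y,.12,yaw); tool(x,y,zlid+.009,yaw,vel=.1); robot.set_gripper(0); log("lid grip")
    tool(x,y,.16,yaw); log("lifted"); hop(tx,ty,.09,tyaw); tool(tx,ty,.0155,tyaw,vel=.1,guard=4); log("laid"); robot.set_gripper(.05); tool(tx,ty,.09,tyaw)
E
python3 - <<'E'
from h import *
lid_off(.4200,-.0989,97.9,.585,-.39,90)
hop(.42,-.19,.34,180)   # look
C,im=shot("wrist","w2"); log()
E
```

```text
lid grip t 5.9 tcp [ 0.4204 -0.0991  0.1343] w 0.0083 F [-1.2 -0.1  5.6] gf 59.3
lifted t 6.5 tcp [ 0.4198 -0.0987  0.2314] w 0.0083 F [ 0.1  0.8 -1.6] gf 58.5
laid t 8.3 tcp [ 0.5843 -0.3891  0.1216] w 0.0085 F [-1.1 -0.8 -0.1] gf 58.9
t 10.5 tcp [ 0.4202 -0.1904  0.4115] w 0.0493 F [-0.   0.6 -0.1] gf 0.0
```

View pics/w2.png

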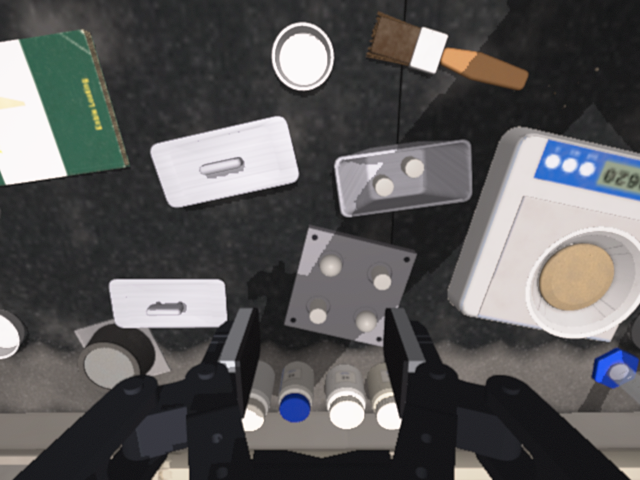

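Run:
```python
from h import *
C=cam("wrist")
# still at the w2 pose
for n,u,v,z in[("ballA",331,265,.027),("cylA",382,279,.041),("cylB",317,314,.041),("ballB",367,322,.027)]: print(n,onz(C,u,v,z).round(4))
P=np.array([onz(C,u,v,.052)[:2] for u,v in[(335,160),(469,142),(471,203),(345,216)]])
c=P.mean(0); d=(P[1]-P[0]+P[2]-P[3]); a=np.arctan2(d[1],d[0]); print("panL",c,np.degrees(a),[np.linalg.norm(P[i]-P[i-1]).round(3) for i in range(4)])
R=np.array([[np.cos(a),np.sin(a)],[-np.sin(a),np.cos(a)]])
for u,v in[(413,167),(384,187)]: print("cyl local top",R@(onz(C,u,v,.0325)[:2]-c))
im=cv2.imread("pics/w2.png"); cv2.imwrite("pics/w2c.png",cv2.resize(im[125:345,270:490],None,fx=2.5,fy=2.5,interpolation=cv2.INTER_CUBIC))
```

```text
ballA [ 0.5206 -0.178   0.027 ]
cylA [ 0.5334 -0.1162  0.041 ]
cylB [ 0.5811 -0.1955  0.041 ]
ballB [ 0.6008 -0.1305  0.027 ]
panL [ 0.41193387 -0.0988655 ] 96.69583198643372 [np.float64(0.063), np.float64(0.143), np.float64(0.067), np.float64(0.141)]
cyl local top [0.01385021 0.01084212]
cyl local top [-0.02015544 -0.00797319]
```

View pics/w2c.png

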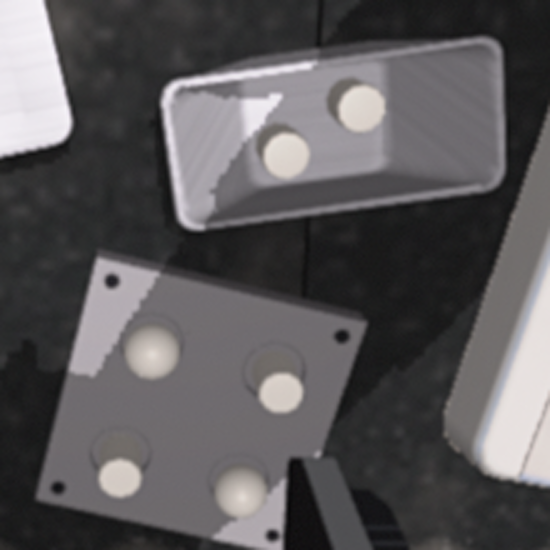

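```bash
cat >> h.py <<'E'
def pick(x,y,zt,yaw,op=.048):
    robot.set_gripper(op); hop(x,y,.09,yaw); tool(x,y,zt,yaw,vel=.1); robot.set_gripper(0); log("pick"); tool(x,y,.11,yaw)
def drop(x,y,zt,yaw,op,via=.11):
    hop(x,y,via,yaw); tool(x,y,zt,yaw,vel=.08,guard=12); log("drop"); robot.set_gripper(op); robot.pause(.2); tool(x,y,.12,yaw)
def loc(c,deg,lx,ly):
    a=np.radians(deg); return c[0]+lx*np.cos(a)-ly*np.sin(a), c[1]+lx*np.sin(a)+ly*np.cos(a)
E
python3 - <<'E'
from h import *
pick(.5355,-.115,.022,165.3)
x,y=loc((.415,-.0985),97,.022,-.014); drop(x,y,.020,-173,.030)
lid_off(.3930,-.2905,100.8,.500,-.395,90)
hop(.42,-.19,.34,180)
C,im=shot("wrist","w3"); cv2.imwrite("pics/w3c.png",cv2.resize(im[80:380,80:500],None,fx=1.9,fy=1.9,interpolation=cv2.INTER_CUBIC))
E
```

```text
pick t 13.0 tcp [ 0.5361 -0.1153  0.0956] w 0.0202 F [-0.6 -0.1  4.8] gf 58.6
drop t 14.9 tcp [ 0.4257 -0.0748  0.1334] w 0.0197 F [-2.2  0.5  2.2] gf 62.6
lid grip t 18.3 tcp [ 0.3933 -0.2909  0.1343] w 0.0084 F [0.4 0.2 4.9] gf 59.7
lifted t 18.9 tcp [ 0.3928 -0.2902  0.2314] w 0.0087 F [-0.3  0.  -1.7] gf 58.9
laid t 20.3 tcp [ 0.4992 -0.394   0.088 ] w 0.0083 F [-0.1  0.2  4.2] gf 60.3
```

View pics/w3c.png

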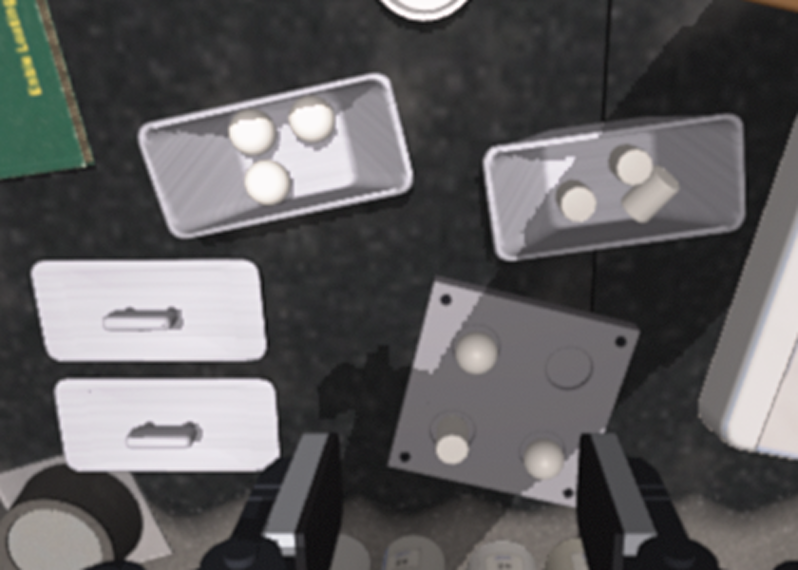

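Run:
```python
from h import *
C=cam("wrist"); px=lambda u,v:(u/1.9+80,v/1.9+80)
P=np.array([onz(C,*px(u,v),.052)[:2] for u,v in[(140,130),(385,75),(411,187),(180,238)]])
c=P.mean(0); d=(P[1]-P[0]+P[2]-P[3]); a=np.degrees(np.arctan2(d[1],d[0])); print("panR",c,a)
R=np.array([[np.cos(np.radians(a)),np.sin(np.radians(a))],[-np.sin(np.radians(a)),np.cos(np.radians(a))]])
for u,v in[(251,132),(311,120),(267,182)]: print("ball local",(R@(onz(C,*px(u,v),.0165)[:2]-c)).round(4))
def drop(x,y,zt,yaw,op):
    hop(x,y,.11,yaw); tool(x,y,zt,yaw,vel=.1); robot.set_gripper(op); tool(x,y,.12,yaw)
pick(.5825,-.1945,.022,165.3)
drop(*loc((.415,-.0985),97,-.026,.013),.036,-173,.030); log()
pick(.5195,-.1775,.0175,165.3)
drop(*loc(c,a,.02,-.013),.036,a-270,.036); log()
pick(.5995,-.131,.0175,165.3)
drop(*loc(c,a,.016,-.008),.042,a-270,.036); log()
hop(.42,-.19,.34,180)
C,im=shot("wrist","w4"); cv2.imwrite("pics/w4c.png",cv2.resize(im[80:380,80:500],None,fx=1.9,fy=1.9,interpolation=cv2.INTER_CUBIC))
```

```text
panR [ 0.39254803 -0.29167107] 102.0664451512057
ball local [-0.0205  0.0162]
ball local [0.0169 0.0154]
ball local [-0.0199 -0.0148]
pick t 25.2 tcp [ 0.5831 -0.1948  0.0957] w 0.0196 F [-0.8  0.3  5.8] gf 58.7
t 28.4 tcp [ 0.4052 -0.1258  0.192 ] w 0.03 F [-0.5  0.6 -0.4] gf 0.0
pick t 30.5 tcp [ 0.5201 -0.1779  0.0912] w 0.0244 F [0.2 0.5 6.6] gf 58.7
t 33.6 tcp [ 0.4011 -0.2695  0.1925] w 0.0359 F [ 0.2  0.2 -0.5] gf 0.0
pick t 36.1 tcp [ 0.6002 -0.1313  0.0912] w 0.0245 F [-0.1  0.6  5.8] gf 58.7
t 39.3 tcp [ 0.3971 -0.2745  0.1927] w 0.0361 F [-0.6  0.3 -0. ] gf 0.0
```

View pics/w4c.png

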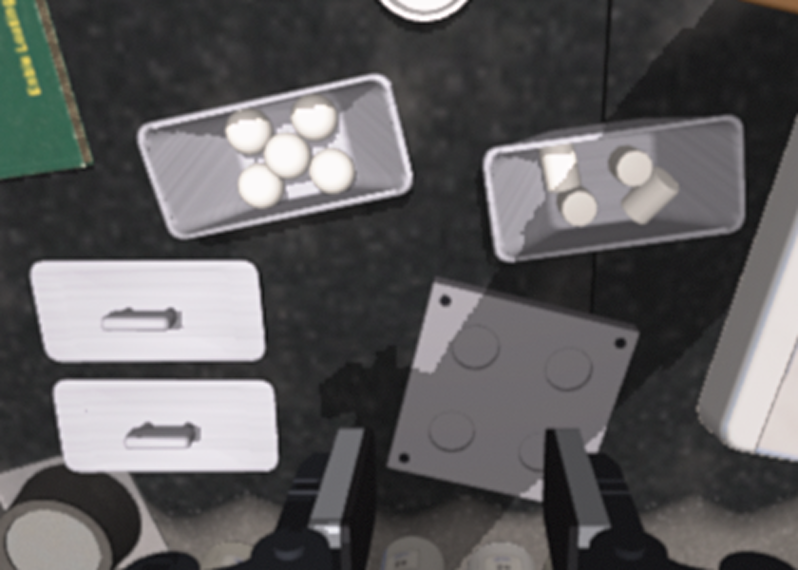

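```bash
cat >> h.py <<'E'
def quads(C,im,z,thr=130,amin=3000):
    "bright blobs as rectangles on height z: centre, heading (0..180), size"
    m=cv2.inRange(cv2.cvtColor(im,cv2.COLOR_BGR2GRAY),thr,255); m=cv2.morphologyEx(m,cv2.MORPH_OPEN,np.ones((5,5)))
    out=[]
    for k in cv2.findContours(m,cv2.RETR_EXTERNAL,cv2.CHAIN_APPROX_NONE)[0]:
        if cv2.contourArea(k)<amin: continue
        P=np.array([onz(C,u,v,z)[:2] for u,v in k[:,0]],np.float32)*1000
        (c,s,a)=cv2.minAreaRect(P); B=cv2.boxPoints((c,s,a)); e=max(B[1]-B[0],B[2]-B[1],key=np.linalg.norm)
        out.append((np.array(c)/1000,np.degrees(np.arctan2(e[1],e[0]))%180,max(s),min(s)))
    return out
E
python3 - <<'E'
from h import *
hop(.52,-.39,.26,180); C,im=shot("wrist","lids")
for q in quads(C,im,.008): print(q)
hop(.43,-.10,.22,180); C,im=shot("wrist","panL"); log()
E
```

```text
(array([ 0.58192145, -0.39587274]), np.float32(89.605804), 146.009033203125, 69.38367462158203)
(array([ 0.59564142, -0.10760859]), np.float32(135.1394), 153.39669799804688, 71.65016174316406)
(array([ 0.49863782, -0.39597305]), np.float32(89.96333), 149.0788116455078, 69.57051849365234)
(array([ 0.39492218, -0.32249115]), np.float32(103.01787), 80.1790771484375, 69.85076141357422)
(array([ 0.38677274, -0.26872433]), np.float32(62.486694), 113.21309661865234, 52.01438903808594)
(array([ 0.37936111, -0.53712744]), np.float32(97.783485), 81.3282241821289, 76.09342956542969)
t 42.5 tcp [ 0.4305 -0.1008  0.2932] w 0.0362 F [ 0.6 -0.5 -0.3] gf 0.0
```

View pics/panL.png

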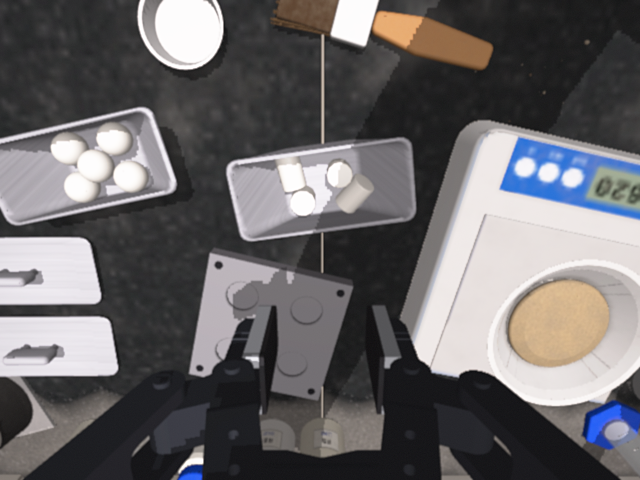

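```bash
cat >> h.py <<'E'
def quad(C,cs,z):
    P=np.array([onz(C,u,v,z)[:2] for u,v in cs]); d=P[1]-P[0]+P[2]-P[3]
    return P.mean(0),np.degrees(np.arctan2(d[1],d[0])),[round(float(np.linalg.norm(P[i]-P[i-1])),4) for i in range(4)]
E
python3 - <<'E'
from h import *
C=cam("wrist")
print(quad(C,[(228,162),(411,139),(414,219),(242,241)],.052))
im=cv2.imread("pics/panL.png")
cv2.imwrite("pics/panLz.png",cv2.resize(im[125:255,215:430],None,fx=3.6,fy=3.6,interpolation=cv2.INTER_CUBIC))
E
```

```text
(array([ 0.41028573, -0.09940645]), np.float64(97.2436935542011), [0.0652, 0.1421, 0.0637, 0.1428])
```

View pics/panLz.png

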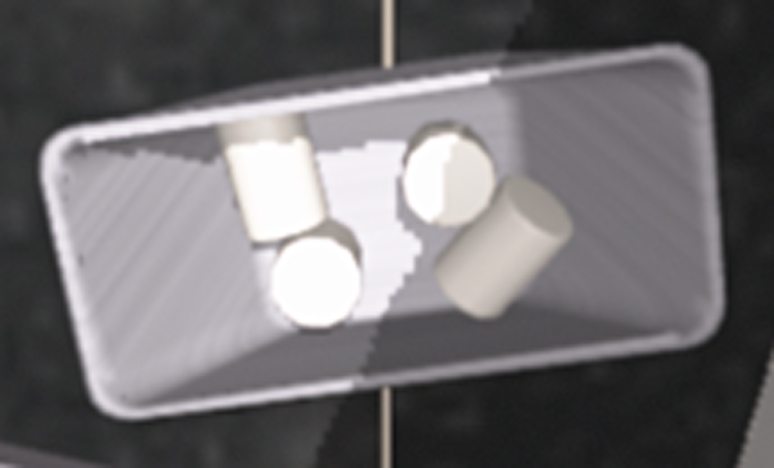

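```bash
cat >> h.py <<'E'
def lid_on(lx,ly,lyaw,x,y,yaw):
    robot.set_gripper(.05); hop(lx,ly,.09,lyaw); tool(lx,ly,.0155,lyaw,vel=.1); robot.set_gripper(0); log("lid grip")
    tool(lx,ly,.16,lyaw); hop(x,y,.12,yaw); tool(x,y,.066,yaw,vel=.1); tool(x,y,.0615,yaw,vel=.03); robot.pause(.2); log("on"); robot.set_gripper(.05); tool(x,y,.13,yaw)
E
python3 - <<'E'
from h import *
lid_on(.4987,-.396,90,*loc((.410,-.0997),97.2,0,0),97.2)
hop(.43,-.10,.22,180); C,im=shot("wrist","panL2"); log()
for q in quads(C,im,.054,thr=110): print(q)
E
```

```text
lid grip t 45.4 tcp [ 0.499  -0.3963  0.0888] w 0.0084 F [0.2 0.5 3.5] gf 61.4
on t 48.7 tcp [ 0.4106 -0.1001  0.1348] w 0.0089 F [ 1.4 -2.1  5.4] gf 61.4
t 51.0 tcp [ 0.4298 -0.0999  0.2919] w 0.0498 F [-0.2 -0.1  0.1] gf 0.0
(array([ 0.55745081, -0.34394061]), np.float32(89.8508), 110.96158599853516, 72.29580688476562)
(array([ 0.53571143, -0.14919412]), np.float32(75.64659), 124.33830261230469, 123.48041534423828)
(array([ 0.40982562, -0.10013311]), np.float32(97.45215), 148.98580932617188, 71.61646270751953)
(array([0.4918042 , 0.09373734]), np.float32(167.96109), 237.30599975585938, 230.86070251464844)
(array([ 0.39259692, -0.29106577]), np.float32(102.60842), 145.71829223632812, 66.8061752319336)
(array([ 0.2956156 , -0.03647803]), np.float32(81.58224), 113.8902587890625, 30.425987243652344)
(array([ 0.2985036 , -0.19844525]), np.float32(89.89834), 59.57840347290039, 44.40348434448242)
```

View pics/panL2.png

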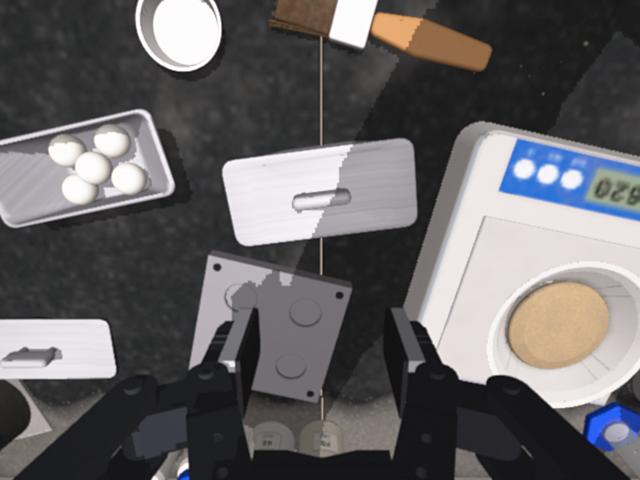

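Run:
```python
from h import *
hop(.40,.10,.38,100); hop(.40,.24,.38,-90)if 0 else None
hop(.42,.27,.33,180); C,im=shot("wrist","fun"); log()
m=cv2.inRange(cv2.cvtColor(im,cv2.COLOR_BGR2GRAY),95,255); m=cv2.morphologyEx(m,cv2.MORPH_OPEN,np.ones((9,9)))
for k in cv2.findContours(m,cv2.RETR_EXTERNAL,cv2.CHAIN_APPROX_NONE)[0]:
    if cv2.contourArea(k)>2500:
        c,r=cv2.minEnclosingCircle(np.array([onz(C,u,v,.18)[:2] for u,v in k[:,0]],np.float32)*1000); print(c,r,cv2.boundingRect(k))
np.save("Cf.npy",np.hstack([C[0].ravel(),C[1],C[2:]]))
```

```text
t 53.6 tcp [0.4202 0.2693 0.4028] w 0.0501 F [-0.1 -0.6 -0.3] gf 0.0
(611.6050415039062, 54.37795639038086) 123.68497467041016 (0, 350, 193, 130)
(484.7451171875, 19.031871795654297) 47.27055740356445 (0, 246, 48, 102)
(472.6639404296875, 471.8957214355469) 124.83024597167969 (482, 141, 158, 258)
(384.91119384765625, 42.30738067626953) 31.363643646240234 (0, 140, 52, 73)
(467.12835693359375, 261.11181640625) 193.37742614746094 (83, 51, 396, 405)
```

View pics/fun.png

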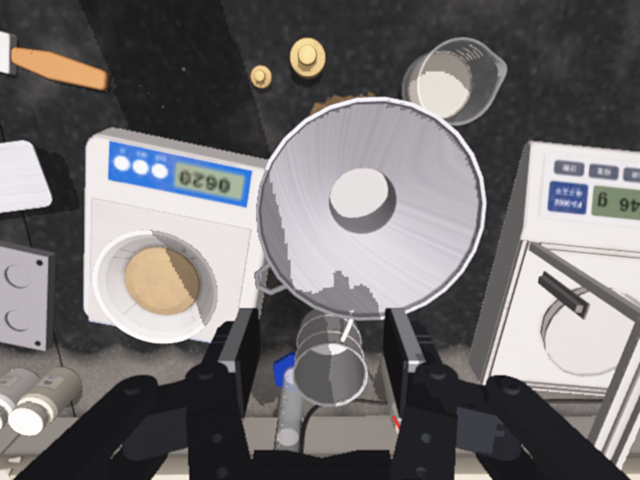

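```bash
cat >> h.py <<'E'
from scipy.spatial.transform import Rotation as Ro
def pour(lip,yaw,tilt,rim=.029):
    "TCP pose with the pan's low lip (tool x=-.072, z=rim) at the given point"
    R=Ro.from_euler('ZYX',[yaw,-tilt,180],degrees=True); p=np.array(lip)-R.apply([-.072,0,rim])
    return p,R.as_euler('xyz',degrees=True)
E
python3 - <<'E'
from h import *
v=np.load("Cf.npy"); C=(v[:9].reshape(3,3),v[9:12],*v[12:])
P=[onz(C,*p,.18) for p in[(257,200),(485,205),(372,97),(368,319)]]; 
print("funnel x",(P[2]+P[3])[0]/2,"y",(P[0]+P[1])[1]/2, [np.linalg.norm(P[0]-P[1]),np.linalg.norm(P[2]-P[3])])
Ct=cam("top")
for p in[(135,242),(160,320),(60,270)]: print("frame",onz(Ct,*p,.2).round(3))
f=np.array([(P[2]+P[3])[0]/2,(P[0]+P[1])[1]/2])
for yaw in(85,95,105):
  for lip,t in[((*f+[0,-.15],.33),0),((*f+[0,-.15],.33),40),((*f+[0,.015],.26),40),((*f+[0,.015],.195),50),((*f+[0,.015],.195),70),((*f+[0,.015],.195),85),((*f+[0,.015],.195),92)]:
    q=robot.ik(*pour(lip,yaw,t)); print(yaw,np.round(lip,3),t,pour(lip,yaw,t)[0].round(3),None if q is None else np.round(q))
E
```

```text
funnel x 0.4167931981964837 y 0.3073039580315772 [np.float64(0.17263992023008748), np.float64(0.1746333575361138)]
frame [0.65  0.456 0.2  ]
frame [0.434 0.488 0.2  ]
frame [0.678 0.652 0.2  ]
85 [0.417 0.157 0.33 ] 0 [0.423 0.229 0.359] [ 13. -14.  -7.  96.   0. 108.]
85 [0.417 0.157 0.33 ] 40 [0.42  0.194 0.398] [-12. -24. -18. 103.  40.  81.]
85 [0.417 0.322 0.26 ] 40 [0.42  0.359 0.328] [ 11. -25. -26.  76.  38. 110.]
85 [0.417 0.322 0.195] 50 [0.419 0.346 0.269] [  6. -29. -38.  69.  49. 106.]
85 [0.417 0.322 0.195] 70 [0.417 0.32  0.273] [ -4. -29. -44.  71.  70.  94.]
85 [0.417 0.322 0.195] 85 [0.415 0.3   0.269] [ -9.  -7. -36.  97.  84.  54.]
85 [0.417 0.322 0.195] 92 [0.414 0.291 0.266] None
95 [0.417 0.157 0.33 ] 0 [0.411 0.229 0.359] [ 13. -15.  -9.  96.   0.  98.]
95 [0.417 0.157 0.33 ] 40 [0.414 0.194 0.398] [-11. -18. -13. 108.  38.  69.]
95 [0.417 0.322 0.26 ] 40 [0.414 0.359 0.328] [ 11. -18. -20.  83.  40.  97.]
95 [0.417 0.322 0.195] 50 [0.415 0.346 0.269] [  5. -18. -29.  79.  50.  91.]
95 [0.417 0.322 0.195] 70 [0.417 0.32  0.273] [ -3.  -9. -29.  92.  68.  67.]
95 [0.417 0.322 0.195] 85 [0.419 0.3   0.269] None
95 [0.417 0.322 0.195] 92 [0.42  0.291 0.266] None
105 [0.417 0.157 0.33 ] 0 [0.398 0.227 0.359] [ 13. -18. -11.  97.   0.  88.]
105 [0.417 0.157 0.33 ] 40 [0.407 0.193 0.398] [-10. -12.  -8. 113.  35.  58.]
105 [0.417 0.322 0.26 ] 40 [0.407 0.358 0.328] [ 10. -11. -14.  91.  40.  84.]
105 [0.417 0.322 0.195] 50 [0.411 0.346 0.269] [  6.  -8. -21.  88.  49.  76.]
105 [0.417 0.322 0.195] 70 [0.417 0.32  0.273] [ -2.   5. -18. 106.  64.  48.]
105 [0.417 0.322 0.195] 85 [0.423 0.3   0.269] None
105 [0.417 0.322 0.195] 92 [0.425 0.292 0.266] None
```

Run:
```python
from h import *
hop(.42,-.24,.26,180); C,im=shot("wrist","pR")
Q=[q for q in quads(C,im,.052,thr=110) if abs(q[2]-144)<6 and abs(q[3]-66)<5 and q[0][0]<.47]; print(Q)
Q=[q for q in Q if np.linalg.norm(q[0]-[.41,-.1])>.08]
assert len(Q)==1
(x,y),a=Q[0][0],Q[0][1]
robot.set_gripper(.083); hop(x,y,.10,a); tool(x,y,.007,a,vel=.1); robot.set_gripper(.0); log("pan grip")
tool(x,y,.10,a,vel=.1); log("lift"); np.save("pan.npy",[x,y,a])
tool(x,y,.30,a,vel=.2)
p,o=pour((.40,.13,.33),80,0,.0266); robot.move_pose(p,o); log("at scale")
C,im=shot("scene","s5")
```

```text
[(array([ 0.39178882, -0.29308624]), np.float32(101.60432), 146.54136657714844, 67.45146179199219)]
pan grip t 58.5 tcp [ 0.3923 -0.2936  0.0806] w 0.0656 F [-0.1  1.1  6.4] gf 67.9
lift t 59.6 tcp [ 0.3915 -0.2928  0.1718] w 0.0657 F [-0.4 -0.1 -4. ] gf 67.4
at scale t 62.5 tcp [0.4128 0.2003 0.3564] w 0.0653 F [ 0.1  0.  -4.3] gf 67.4
```

Run:
```python
from h import *
d=np.array([np.cos(np.radians(80)),np.sin(np.radians(80))]); f=np.array([.4155,.306]); L=f+.015*d
W=[((.40,.13,.33),40),((*L,.26),40),((*L,.20),50)]+[((*L,.20),t) for t in(58,64,70,76,82)]
print([None if robot.ik(*pour(l,80,t)) is None else 1 for l,t in W])
p,o=pour(*[W[0][0],80,40]); robot.line_to(p,vel=.06,rotation=o)
p,o=pour(W[1][0],80,40); robot.line_to(p,vel=.12,rotation=o)
for l,t in W[2:]:
    p,o=pour(l,80,t); robot.line_to(p,vel=.03,rotation=o); robot.pause(.3); log(t)
robot.pause(1)
a=robot.grab_frame("top"); b=robot.grab_frame("scene")
cv2.imwrite("pics/p1.png",np.hstack([cv2.resize(a[200:400,130:330],(400,400)),cv2.resize(b[140:270,170:300],(400,400))])); log()
```

```text
[1, 1, 1, 1, 1, 1, 1, 1]
50 t 67.8 tcp [0.4223 0.3445 0.2739] w 0.0654 F [-0.2  0.3 -4.5] gf 67.5
58 t 68.6 tcp [0.4205 0.3344 0.2767] w 0.0653 F [ 0.5 -0.2 -5.4] gf 67.5
64 t 69.3 tcp [0.4191 0.3264 0.2777] w 0.0653 F [ 0.5  0.3 -3.6] gf 67.6
70 t 70.0 tcp [0.4177 0.3184 0.2779] w 0.0654 F [ 0.3 -0.  -4.5] gf 67.6
76 t 70.8 tcp [0.4163 0.3104 0.2772] w 0.0651 F [ 0.1 -0.5 -4.5] gf 67.7
82 t 71.5 tcp [0.4149 0.3025 0.2757] w 0.0654 F [-0.1  0.6 -4.6] gf 67.7
t 72.6 tcp [0.4148 0.3024 0.2753] w 0.0656 F [-0.6  0.8 -4.6] gf 67.7
```

View pics/p1.png

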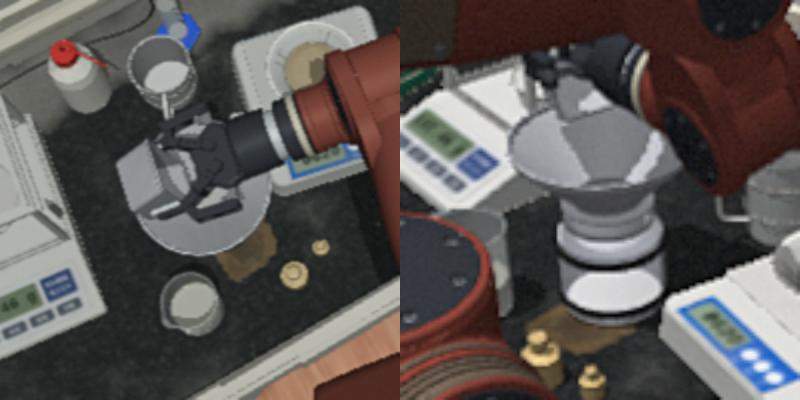

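Run:
```python
from h import *
w=robot.grab_frame("wrist"); a=robot.grab_frame("top"); b=robot.grab_frame("scene")
im=np.hstack([cv2.resize(w,(480,360)),cv2.resize(a[255:330,170:245],(320,360),interpolation=cv2.INTER_CUBIC)])
im=np.vstack([im,cv2.resize(b[150:210,190:320],(800,240)[:2],interpolation=cv2.INTER_CUBIC)])
cv2.imwrite("pics/p2.png",im); log()
```

```text
t 72.7 tcp [0.4148 0.3024 0.2753] w 0.0653 F [ 0.   1.3 -4.6] gf 67.7
```

View pics/p2.png

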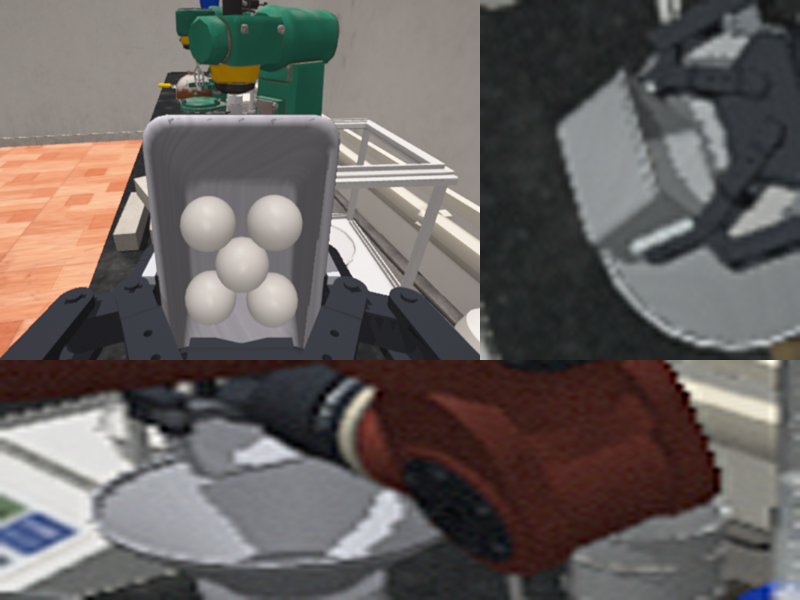

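Run:
```python
from h import *
C=cam("wrist"); s=robot.observe(); R=Ro.from_euler('xyz',s["tcp_rot"],degrees=True); print(s["tcp_rot"].round(1), R.as_matrix().round(2)[2])
for p in[(.072,.033,.0286),(.072,-.033,.0286),(.036,.03,.078),(.036,-.03,.078),(-.036,.03,.078),(-.036,-.03,.078),(.02,.016,.064),(-.072,.033,.0286),(-.072,-.033,.0286)]:
    print(p,(proj(C,R.apply(p)+s["tool_pos"])*.75).round())
```

```text
[-180.  -82.   80.] [ 0.99 -0.   -0.14]
(0.072, 0.033, 0.0286) [341. 118.]
(0.072, -0.033, 0.0286) [140. 119.]
(0.036, 0.03, 0.078) [298. 177.]
(0.036, -0.03, 0.078) [183. 177.]
(-0.036, 0.03, 0.078) [290. 290.]
(-0.036, -0.03, 0.078) [191. 290.]
(0.02, 0.016, 0.064) [273. 216.]
(-0.072, 0.033, 0.0286) [309. 420.]
(-0.072, -0.033, 0.0286) [173. 420.]
```

Run:
```python
from h import *
d=np.array([np.cos(np.radians(80)),np.sin(np.radians(80))]); L=np.array([.4155,.306])+.015*d
fz=lambda: np.mean([ (robot.pause(.05),robot.observe()["ft_force"][2])[1] for _ in range(6)])
p0,o=pour((*L,.203),80,82); robot.line_to(p0,vel=.05,rotation=o); print(fz())
lat=np.array([np.sin(np.radians(80)),-np.cos(np.radians(80)),0])
for k in range(4):
    for dp in([0,0,.012],[0,0,0],lat*.010,-lat*.010,[0,0,0]):
        robot.line_to(p0+np.array(dp),vel=.25)
    robot.pause(.4); f=fz(); log(k,f.round(2))
    if f>-3: break
cv2.imwrite("pics/p3.png",robot.grab_frame("wrist"))
g=cv2.cvtColor(cv2.imread("pics/p3.png"),cv2.COLOR_BGR2GRAY)[220:430,230:410]
print(cv2.HoughCircles(cv2.medianBlur(g,5),cv2.HOUGH_GRADIENT,1,40,param1=80,param2=22,minRadius=28,maxRadius=45))
```

```text
-4.529197608378062
0 -1.86 t 75.2 tcp [0.4149 0.3024 0.2783] w 0.0655 F [ 0.1 -0.8 -1.7] gf 68.3
None
```

Run:
```python
from h import *
d=np.array([np.cos(np.radians(80)),np.sin(np.radians(80))]); L=np.array([.4155,.306])+.015*d
p,o=pour((*L,.26),80,70); robot.line_to(p,vel=.1,rotation=o)
p,o=pour((.40,.13,.33),80,40); robot.line_to(p,vel=.15,rotation=o)
p,o=pour((.40,.13,.33),80,0); robot.line_to(p,vel=.1,rotation=o)
x,y,a=np.load("pan.npy"); hop(x,y,.12,a); tool(x,y,.03,a,vel=.15); tool(x,y,.0085,a,vel=.04); robot.pause(.2); log("down")
robot.set_gripper(.083); robot.pause(.2); tool(x,y,.12,a); 
hop(.42,-.24,.26,180); C,im=shot("wrist","pR2")
for q in quads(C,im,.052,thr=110): print(q)
hop(.42,.27,.33,180); C2,im2=shot("wrist","fun2")
np.save("Cf.npy",np.hstack([C2[0].ravel(),C2[1],C2[2:]]))
cv2.imwrite("pics/c1.png",np.hstack([cv2.resize(im,None,fx=.62,fy=.8)[:,:],cv2.resize(im2[60:360,220:520],(384,384))])); log()
```

```text
down t 81.7 tcp [ 0.3917 -0.293   0.081 ] w 0.0655 F [-0.5  0.5 -1.7] gf 68.1
(array([ 0.68739166, -0.14216882]), np.float32(1.21337), 95.49409484863281, 87.51778411865234)
(array([ 0.55610571, -0.37819925]), np.float32(89.80842), 138.4348907470703, 64.27996063232422)
(array([ 0.41034576, -0.09961353]), np.float32(97.17947), 150.22415161132812, 71.33970642089844)
(array([0.48728452, 0.01041141]), np.float32(14.467716), 257.7403564453125, 107.15428161621094)
(array([ 0.39105933, -0.29271759]), np.float32(101.61322), 146.78807067871094, 67.50442504882812)
(array([ 0.34970407, -0.48169797]), np.float32(165.13498), 145.5655517578125, 57.706565856933594)
(array([ 0.29419827, -0.21251781]), np.float32(89.87863), 60.19137954711914, 50.938438415527344)
t 86.0 tcp [0.4204 0.2693 0.4024] w 0.0829 F [ 0.2 -0.2  0. ] gf 0.0
```

View pics/c1.png

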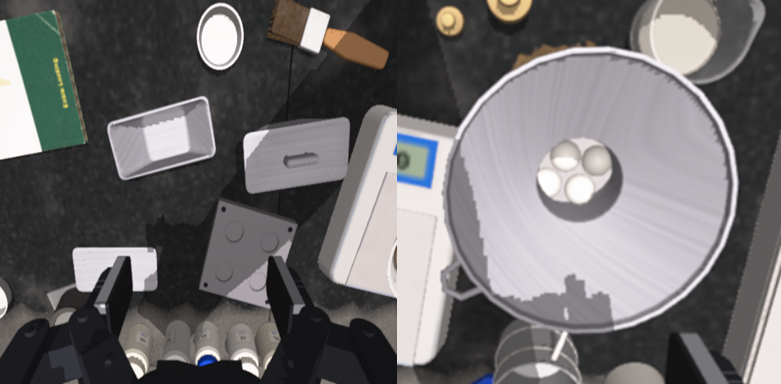

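Run:
```python
from h import *
hop(.50,-.39,.26,180); C,im=shot("wrist","l2"); Q=quads(C,im,.008); l=min(Q,key=lambda q:np.linalg.norm(q[0]-[.582,-.3957])); print(l)
ok=np.linalg.norm(l[0]-[.582,-.3957])<.006; lx,ly=l[0] if ok else (.582,-.3957)
hop(.42,-.24,.26,180); C,im=shot("wrist","pR3")
Q=[q for q in quads(C,im,.052,thr=110) if abs(q[2]-144)<5 and abs(q[3]-66)<4]; print(Q)
(x,y),a=min(Q,key=lambda q:np.linalg.norm(q[0]-[.3915,-.293]))[:2]
lid_on(lx,ly,90,x,y,float(a))
hop(.42,-.22,.26,180); C,im=shot("wrist","end"); log()
for q in quads(C,im,.054,thr=110):
    if abs(q[3]-70)<5: print(q)
b=robot.grab_frame("scene"); cv2.imwrite("pics/endc.png",np.hstack([cv2.resize(im[100:320,100:500],(480,360)),cv2.resize(b[180:370,210:450][:, :160],(300,360))]))
```

```text
(array([ 0.58232227, -0.39467441]), np.float32(90.025696), 148.33164978027344, 69.00128173828125)
[(array([ 0.39103067, -0.29273044]), np.float32(101.596054), 146.78961181640625, 67.42989349365234)]
lid grip t 92.4 tcp [ 0.5826 -0.3949  0.0888] w 0.0086 F [-0.4  0.4  4.7] gf 59.9
on t 95.3 tcp [ 0.3912 -0.2929  0.1345] w 0.0084 F [1.6 0.4 0.6] gf 59.5
t 97.5 tcp [ 0.4197 -0.22    0.3314] w 0.0501 F [ 1.  -0.6 -0.3] gf 0.0
(array([ 0.40973679, -0.10047483]), np.float32(97.241165), 149.13291931152344, 71.42283630371094)
(array([ 0.39025461, -0.29116119]), np.float32(102.234924), 149.74888610839844, 71.04974365234375)
```

View pics/endc.png

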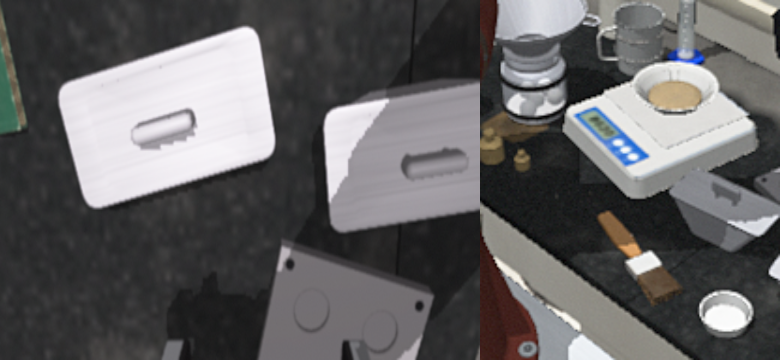

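Both lids lie flat and centred on their pans, the balls lie in the jar and the funnel is seated, so I am handing the job in.

```bash
python3 -c "
from h import *
print(robot.job_done()); log()"
```

```text
the job is handed in; nothing more can be done
None
the job is handed in; nothing more can be done
```

I handed the job in at about 98 s: strays sorted, balls poured into the jar (four of the five seen through the funnel, the fifth inferred from the empty pan and the weight drop), both pans upright and closed, funnel seated, jug and beaker untouched; no verdict came back.

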